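Switch on the LED candle in the black holder

ROBOT

A 6-joint arm with a two-finger parallel gripper is mounted at the origin on the work surface. World frame = base frame: x ahead of the robot, y to its left, z up, the work surface at z = 0. Lengths are in m, angles in rad, forces in N, time in s.
With the tool pointing down it reaches from about 0.35 to 0.775 m from the base axis. Payload 7.3 kg.
Tool frame: the origin (TCP) lies at the very end of the fingers, on their centre line; the grasp point (between the pads) lies 19 mm behind it (robot.hold_point_z is the distance from the TCP to the grasp point, in m); z points along the fingers, y is the direction in which the jaws open and shut (so a half turn about z gives the same grasp; the last joint's range is limited). The gripper opens to 92 mm and grips with 3 to 60 N. Pads are 19 mm wide; open, the fingers measure 130 mm over their backs; the gripper's body (75 mm by 190 mm) begins 47 mm behind the grasp point.
Start: joints at [-1.295, 0.342, 1.524, -0, 1.275, -0.146], TCP at [0.215, -0.479, 0.227] pointing down, gripper open.
Joint ranges: [-2.53, 2.53], [-0.77, 2.02], [0.04, 2.7], [-1, 4.14], [0.28, 2.66], [-3.11, 3.11]. Speed limits (rad/s): [2.57, 2.57, 3.14, 3.14, 3.14, 3.14].

INTERFACE

Orientations are given as [roll, pitch, yaw] about the fixed x, y, z axes, in that order (R = Rz(yaw) Ry(pitch) Rx(roll)).
In Python, from cell import monitor, viewer, robot gives the robot as it stands.
- The arm moves only by the tool move_arm, never from a script. Its argument "deltas" is a list of rows, each an object of numbers: "x", "y", "z": the shift along the tool's x, y, z in m; "wx", "wy", "wz": the turn, a rotation vector about the tool's x, y, z in degrees; "hand": the opening, from 0 (shut) to 1 (fully open). In form: [{"x": .., "y": .., "z": .., "wx": .., "wy": .., "wz": .., "hand": ..}, ...]. A call has 1 to 8 rows; each row is the pose to reach, as a shift and turn from the pose commanded when the call began, along the tool's axes at that moment; what a row does not reach only later rows make up. A row lasts 1/8 s, in which the tool goes at most 62.5 mm and 10.7 degrees, less where a joint would pass 70% of its speed; a pose out of reach is approached as far as the arm can. A call with a gripper value outside its range is refused whole. The fingers move at their own pace and stop on an object; "grip_force" is the grip in N (left out, the last holds). Time passes only in rows, so rows that repeat a pose let the fingers close. It gives the time, the measured TCP pose, the force and the opening at its end, in the units of the state.
- monitor.observe(): the state, without advancing time (a new reading comes with each control period).
- viewer.read_camera(name): name is "scene" or "top" or "wrist"; returns the picture (420x560x3 uint8, red, green, blue); there is no depth.
- viewer.camera_params(name): a dict with "camera_matrix" (3x3 intrinsics, pixels), "R" (3x3) and "t" (3): a world point X has camera coordinates R X + t. Camera axes: x right, y down, z forward; pixel columns grow to the right and rows downward; lengths in m; the calibration is good to about 2 mm. A picture is of the moment at which its call begins: read the wrist's pose just before it. camera_params takes no time and is no camera call; for the wrist camera it gives the pose at the moment of the call.
- robot.hand_in(): hands the job in, once; it reports no verdict.
The state is a dict: "time": time; "qpos": joint angles; "qvel": joint speeds; "joint_efforts": joint torques, N m; "tool_pos": TCP position; "tool_rot": TCP orientation; "contact_force": force on the tool from outside, world axes, zero at the start; "torque": the same for the moment, N m; "opening": finger opening in m.
Only numpy, scipy, OpenCV 4.12 (cv2) and the standard library are available. Lean on these libraries where they do the work, as an engineer would, in place of code of your own. Each camera call takes 0.05 s, during which the arm holds its last target. There are 200 camera calls.

TASK

Switch on the electric candle in the black fluted holder: with the fingertips press the candle's top gently all the way down, keep it down for two seconds, then let it spring up and withdraw the hand a good hand's width above it. Do not pick up, slide or tip the holder, and leave the candles in the white and blue holders, the black vase and the white bowl untouched.

Things in the scene. Friction and masses are not known exactly. Their poses are not given: they have to be found in the camera images.
- black_holder: the one to work on: black fluted ceramic candle holder, a round cup 90 mm across and 48 mm tall (flutes to 98 mm across), loose on the counter, about 0.5 kg with its candle. Origin: centre of its underside, z up. In it stands an ivory electric candle, 50 mm across, that rises 16 mm above the holder's rim, with a flat top and a flat orange dot at its centre; the whole candle is a push button with 8 mm of travel. The candle and holder should not be pushed with more than 20 N
- black_candle_top (a point): centre of the flat top face of the candle in the black holder, 64 mm above the counter when the candle is up; it goes down with the candle
- black_candle (a joint): how far the candle in the black holder is pressed down, m: 0 up (rest), 0.008 fully down. A spring pushes it up again; it starts to move at about 1.5 N and takes about 5 N to push fully down
- white_holder: bystander: white fluted ceramic candle holder, a round cup 90 mm across and 48 mm tall (flutes to 98 mm across), loose on the counter, about 0.5 kg with its candle. Origin: centre of its underside, z up. It holds the same kind of candle
- white_candle (a joint): how far the candle in the white holder is pressed down, m: 0 up (rest), 0.008 fully down. A spring pushes it up again; it starts to move at about 1.5 N and takes about 5 N to push fully down
- blue_holder: bystander: plain smooth blue ceramic candle holder, a round cup 90 mm across and 48 mm tall, loose on the counter, about 0.5 kg with its candle. Origin: centre of its underside, z up. It holds the same kind of candle
- blue_candle (a joint): how far the candle in the blue holder is pressed down, m: 0 up (rest), 0.008 fully down. A spring pushes it up again; it starts to move at about 1.5 N and takes about 5 N to push fully down
- vase: bystander: black vase, 76 mm across at its widest, 150 mm tall, loose, beyond the candles. Origin: centre of its underside, z up
- bowl: bystander: white ribbed bowl filled with pale round bath balls, about 125 mm across and 75 mm tall, loose, beyond the candles. Origin: centre of its underside, z up

How it is judged:
By the outcome, as a careful person would: the job done as asked, in the order asked, and still so for the second after the job is handed in, with the robot touching nothing.
It also fails if it takes over 40 s, if anything falls off the work surface, if the arm or the gripper's body presses on something with over 40 N, if the wrist force passes 120 N, or if a joint passes its speed limit or range.

## Working session

There is one attempt and no reset: what is moved stays moved. The work goes in short steps, Python scripts to look and compute and a tool call to move; the robot and the scene stay as the last step left them, time stands still between calls to the robot, and variables do not carry over. Pictures are saved under pics/ and viewed, about 8 in all and at most 12, crops included, and the job is handed in when it is done.

Besides the shell and the picture viewer there is one more tool, called after "Call:" as a command line: name --argument value ..., lists and objects as JSON in quotes. move_arm: Moves the arm, as the interface text tells. Its arguments: {"type":"object","properties":{"deltas":{"type":"array","items":{"type":"object","properties":{"x":{"type":"number"},"y":{"type":"number"},"z":{"type":"number"},"wx":{"type":"number"},"wy":{"type":"number"},"wz":{"type":"number"},"hand":{"type":"number"}}}},"grip_force":{"type":"number"}},"required":["deltas"]}

```bash
mkdir -p pics; ls
python3 - <<'E'
from cell import monitor, viewer, robot
import cv2,numpy as np
s=monitor.observe(); print(s)
a=viewer.read_camera("scene");b=viewer.read_camera("top")
np.save("top.npy",b);np.save("scene.npy",a)
cv2.imwrite("pics/a.png",cv2.cvtColor(a,cv2.COLOR_RGB2BGR));cv2.imwrite("pics/b.png",cv2.cvtColor(b,cv2.COLOR_RGB2BGR))
for n in("scene","top"):print(viewer.camera_params(n))
E
```

```text
pics
{'time': 0.0, 'qpos': array([-1.29497814e+00,  3.42733146e-01,  1.52501224e+00,  2.63621447e-05,
        1.27540319e+00, -1.45982534e-01]), 'qvel': array([ 0.00050856, -0.00081246, -0.00090885,  0.00145661, -0.00090925,
       -0.00030373]), 'joint_efforts': array([ 5.45005321e-06, -4.31244493e+01, -2.44225931e+01,  7.17272842e-02,
        5.58691949e-02, -1.20254103e-04]), 'tool_pos': array([ 0.21486154, -0.47857482,  0.22604123]), 'tool_rot': array([-3.14005695e+00, -2.51271335e-04,  4.21792830e-01]), 'contact_force': array([-0.35731023,  0.21368906, -0.82750365]), 'torque': array([0.01489979, 0.00602555, 0.04957402]), 'opening': 0.09174792877795077}
{'camera_matrix': array([[461.45710809,   0.        , 282.13897552],
       [  0.        , 461.45710809, 207.58004681],
       [  0.        ,   0.        ,   1.        ]]), 'R': array([[ 0.4517737 ,  0.89213042, -0.00196186],
       [ 0.75187588, -0.38193079, -0.53741188],
       [-0.48019078,  0.24131348, -0.84331763]]), 't': array([-0.28639995, -0.43531603,  1.52146977])}
{'camera_matrix': array([[382.14998863,   0.        , 285.55220048],
       [  0.        , 382.14998863, 216.40667046],
       [  0.        ,   0.        ,   1.        ]]), 'R': array([[ 0.00731164, -0.99981817, -0.01761159],
       [-0.98375086, -0.00403239, -0.17949372],
       [ 0.17939006,  0.01863781, -0.98360146]]), 't': array([0.01150511, 0.62514426, 0.71858609])}
```

View pics/a.png

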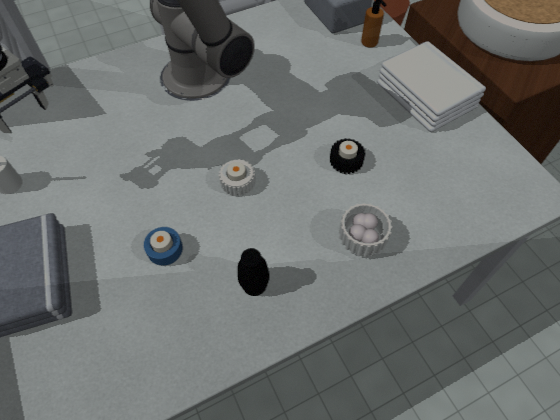

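View pics/b.png

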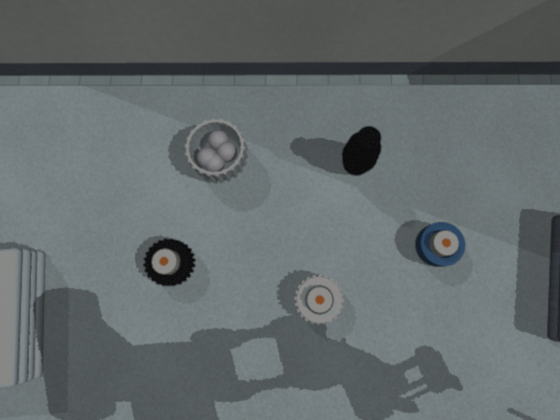

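Two views agree: the black holder's orange dot is near (348,150) in the scene view and near (164,262) in the top view. The white candle is at (319,299) in the top view, the blue one at (446,242) and the bowl at (215,150).

```bash
cat > h.py <<'E'
import numpy as np,cv2
def dots(im):
    m=cv2.inRange(cv2.cvtColor(im,cv2.COLOR_RGB2HSV),(3,130,110),(20,255,255))
    n,_,st,c=cv2.connectedComponentsWithStats(m)
    return [(c[i],st[i,4]) for i in range(1,n) if st[i,4]>=8]
def ray(p,uv):
    d=p["R"].T@np.linalg.inv(p["camera_matrix"])@[*uv,1]; return -p["R"].T@p["t"],d
def plane(p,uv,z):
    o,d=ray(p,uv); return o+d*(z-o[2])/d[2]
E
python3 - <<'E'
from cell import monitor, viewer
from h import *
for n in("scene","top"):
    p=viewer.camera_params(n)
    for c,a in dots(np.load(n+".npy")):
        print(n,c.round(1),a,plane(p,c,.064).round(4))
p=[viewer.camera_params(n) for n in("scene","top")]
(o1,d1),(o2,d2)=ray(p[0],min(dots(np.load("scene.npy")),key=lambda q:np.hypot(*(q[0]-[348,150])))[0]),ray(p[1],min(dots(np.load("top.npy")),key=lambda q:np.hypot(*(q[0]-[164,262])))[0])
t=np.linalg.lstsq(np.c_[d1,-d2],o2-o1,rcond=None)[0];print(o1+t[0]*d1,o2+t[1]*d2)
s=monitor.observe();from scipy.spatial.transform import Rotation as Q
print(Q.from_euler("xyz",s["tool_rot"]).as_matrix().round(3))
E
```

```text
scene [348.4 146.6] 21 [0.5313 0.2572 0.064 ]
scene [235.5 168.4] 23 [ 0.4593 -0.0512  0.064 ]
scene [159.6 238.6] 32 [ 0.5717 -0.3017  0.064 ]
top [446.  242.3] 47 [ 0.5732 -0.3017  0.064 ]
top [163.4 260.7] 47 [0.5337 0.256  0.064 ]
top [319.4 299.3] 51 [ 0.4613 -0.0516  0.064 ]
[0.53360912 0.25529566 0.06750824] [0.53348151 0.25484244 0.06734694]
[[ 0.912  0.409 -0.   ]
 [ 0.409 -0.912  0.001]
 [ 0.    -0.001 -1.   ]]
```

Call:
move_arm --deltas '[{"x": 0.03, "y": -0.027, "hand": 0}, {"x": 0.07, "y": -0.064, "hand": 0}, {"x": 0.11, "y": -0.101, "hand": 0}, {"x": 0.15, "y": -0.138, "hand": 0}, {"x": 0.19, "y": -0.174, "hand": 0}, {"x": 0.23, "y": -0.211, "hand": 0}, {"x": 0.27, "y": -0.248, "hand": 0}, {"x": 0.31, "y": -0.285, "hand": 0}]' --grip_force 10

```text
schema error: expected keys x, y, z, wx, wy, wz, hand
```

Call:
move_arm --deltas '[{"x": 0.04, "y": -0.037, "hand": 0}, {"x": 0.08, "y": -0.073, "hand": 0}, {"x": 0.12, "y": -0.11, "hand": 0}, {"x": 0.16, "y": -0.147, "hand": 0}, {"x": 0.2, "y": -0.183, "hand": 0}, {"x": 0.24, "y": -0.22, "hand": 0}, {"x": 0.27, "y": -0.248, "hand": 0}, {"x": 0.28, "y": -0.256, "hand": 0}]'

```text
schema error: expected keys x, y, z, wx, wy, wz, hand
```

Call:
move_arm --deltas '[{"hand": 0}, {"hand": 0}]'

```text
schema error: expected keys x, y, z, wx, wy, wz, hand
```

```bash
cat > m.py <<'E'
import sys
from cell import monitor, viewer
from h import *
from scipy.spatial.transform import Rotation as Q
s=monitor.observe();R=Q.from_euler("xyz",s["tool_rot"]).as_matrix()
p=viewer.camera_params("wrist");im=viewer.read_camera("wrist")
cv2.imwrite(sys.argv[1],cv2.cvtColor(im,cv2.COLOR_RGB2BGR))
print(s["time"],s["tool_pos"],s["tool_rot"],s["contact_force"],s["opening"])
for c,a in dots(im):
    X=plane(p,c,.064);print(c,a,X.round(4),"delta tool",(R.T@(X-s["tool_pos"])).round(4))
E
python3 m.py pics/c.png
```

```text
0.1 [ 0.21484822 -0.47862956  0.22613073] [-3.14024647e+00 -1.87495677e-04  4.21788086e-01] [ 0.51253062  0.68214029 -0.33410905] 0.09168415639041463
```

View pics/c.png

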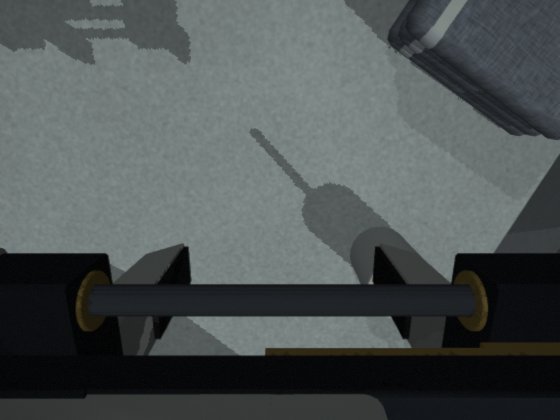

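The moves were refused because every key is needed, so the arm has not moved. The picture only shows the counter under the open fingers at the start pose. I'll repeat the moves with all the keys.

Call:
move_arm --deltas '[{"x": 0.03, "y": -0.027, "z": 0, "wx": 0, "wy": 0, "wz": 0, "hand": 0}, {"x": 0.07, "y": -0.064, "z": 0, "wx": 0, "wy": 0, "wz": 0, "hand": 0}, {"x": 0.11, "y": -0.101, "z": 0, "wx": 0, "wy": 0, "wz": 0, "hand": 0}, {"x": 0.15, "y": -0.138, "z": 0, "wx": 0, "wy": 0, "wz": 0, "hand": 0}, {"x": 0.19, "y": -0.174, "z": 0, "wx": 0, "wy": 0, "wz": 0, "hand": 0}, {"x": 0.23, "y": -0.211, "z": 0, "wx": 0, "wy": 0, "wz": 0, "hand": 0}, {"x": 0.27, "y": -0.248, "z": 0, "wx": 0, "wy": 0, "wz": 0, "hand": 0}, {"x": 0.31, "y": -0.285, "z": 0, "wx": 0, "wy": 0, "wz": 0, "hand": 0}]' --grip_force 10

```text
time: 1.15
tool_pos: [0.3815, -0.0904, 0.2268]
tool_rot: [3.141, -0.0, 0.422]
contact_force: [-0.3, -0.8, 0.3]
opening: 0.0166
```

Call:
move_arm --deltas '[{"x": 0.04, "y": -0.037, "z": 0, "wx": 0, "wy": 0, "wz": 0, "hand": 0}, {"x": 0.08, "y": -0.073, "z": 0, "wx": 0, "wy": 0, "wz": 0, "hand": 0}, {"x": 0.12, "y": -0.11, "z": 0, "wx": 0, "wy": 0, "wz": 0, "hand": 0}, {"x": 0.16, "y": -0.147, "z": 0, "wx": 0, "wy": 0, "wz": 0, "hand": 0}, {"x": 0.2, "y": -0.183, "z": 0, "wx": 0, "wy": 0, "wz": 0, "hand": 0}, {"x": 0.24, "y": -0.22, "z": 0, "wx": 0, "wy": 0, "wz": 0, "hand": 0}, {"x": 0.265, "y": -0.243, "z": 0, "wx": 0, "wy": 0, "wz": 0, "hand": 0}, {"x": 0.28, "y": -0.256, "z": 0, "wx": 0, "wy": 0, "wz": 0, "hand": 0}]'

```text
time: 2.15
tool_pos: [0.5318, 0.2579, 0.2259]
tool_rot: [-3.141, 0.001, 0.423]
contact_force: [0.1, -0.2, -0.9]
opening: 0.0003
```

Call:
move_arm --deltas '[{"x": 0, "y": 0, "z": 0.03, "wx": 0, "wy": 0, "wz": 0, "hand": 0}, {"x": 0, "y": 0, "z": 0.06, "wx": 0, "wy": 0, "wz": 0, "hand": 0}, {"x": 0, "y": 0, "z": 0.06, "wx": 0, "wy": 0, "wz": 0, "hand": 0}]'

```text
time: 2.52
tool_pos: [0.5302, 0.2557, 0.1642]
tool_rot: [-3.141, 0.006, 0.422]
contact_force: [0.4, -0.3, 0.7]
opening: 0.0005
```

```bash
python3 m.py pics/d.png
```

```text
2.525 [0.53020058 0.2556543  0.16423238] [-3.14109875  0.00585846  0.42191227] [ 0.38425025 -0.29367806  0.74465567] 0.000471629843730825
[282.62631579 203.44736842] 380 [0.5343 0.2567 0.064 ] delta tool [0.0048 0.0008 0.1002]
```

View pics/d.png

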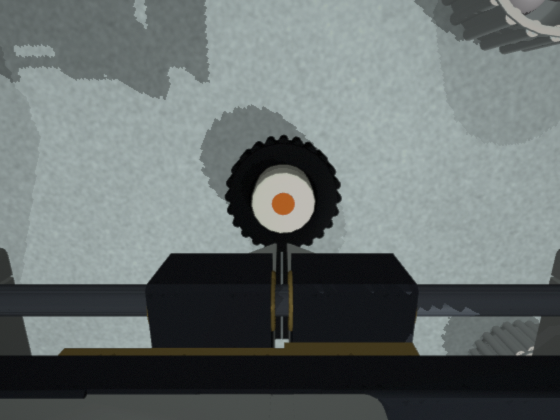

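The dot is at (283,203), on the ivory top inside the black fluted cup. It lies at about (0.534, 0.257) and matches the first measurement. The shut fingers are just below it in the image. I'll descend to about 10 mm above the top.

Call:
move_arm --deltas '[{"x": 0.0015, "y": 0, "z": 0.03, "wx": 0, "wy": 0, "wz": 0, "hand": 0}, {"x": 0.0015, "y": 0, "z": 0.06, "wx": 0, "wy": 0, "wz": 0, "hand": 0}, {"x": 0.0015, "y": 0, "z": 0.08, "wx": 0, "wy": 0, "wz": 0, "hand": 0}, {"x": 0.0015, "y": 0, "z": 0.09, "wx": 0, "wy": 0, "wz": 0, "hand": 0}, {"x": 0.0015, "y": 0, "z": 0.09, "wx": 0, "wy": 0, "wz": 0, "hand": 0}, {"x": 0.0015, "y": 0, "z": 0.09, "wx": 0, "wy": 0, "wz": 0, "hand": 0}]'

```text
time: 3.32
tool_pos: [0.534, 0.257, 0.078]
tool_rot: [3.141, -0.002, 0.422]
contact_force: [0.3, 0.3, 0.8]
opening: 0.0006
```

Run:
```python
from cell import monitor, viewer
import cv2,numpy as np
s=monitor.observe();print(s["time"],s["tool_pos"],s["contact_force"])
w=viewer.read_camera("wrist");t=viewer.read_camera("scene")[90:200,280:420]
cv2.imwrite("pics/e.png",cv2.cvtColor(np.hstack([w[100:380,140:420],cv2.resize(t,(356,280))]),cv2.COLOR_RGB2BGR))
```

```text
3.325 [0.53396026 0.25698233 0.07800374] [0.26120084 0.26640042 0.82099397]
```

View pics/e.png

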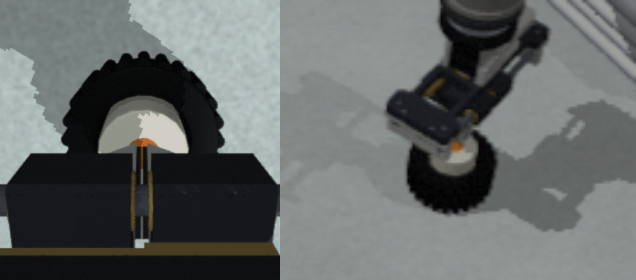

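The fingers are centred over the orange dot, which is at (143,143) in the left crop. I'll now press in small steps.

Call:
move_arm --deltas '[{"x": 0, "y": 0, "z": 0.005, "wx": 0, "wy": 0, "wz": 0, "hand": 0}, {"x": 0, "y": 0, "z": 0.009, "wx": 0, "wy": 0, "wz": 0, "hand": 0}, {"x": 0, "y": 0, "z": 0.011, "wx": 0, "wy": 0, "wz": 0, "hand": 0}, {"x": 0, "y": 0, "z": 0.012, "wx": 0, "wy": 0, "wz": 0, "hand": 0}, {"x": 0, "y": 0, "z": 0.013, "wx": 0, "wy": 0, "wz": 0, "hand": 0}, {"x": 0, "y": 0, "z": 0.014, "wx": 0, "wy": 0, "wz": 0, "hand": 0}, {"x": 0, "y": 0, "z": 0.015, "wx": 0, "wy": 0, "wz": 0, "hand": 0}, {"x": 0, "y": 0, "z": 0.016, "wx": 0, "wy": 0, "wz": 0, "hand": 0}]'

```text
time: 4.42
tool_pos: [0.5331, 0.2567, 0.0608]
tool_rot: [3.142, -0.0, 0.422]
contact_force: [-1.9, -0.1, 2.8]
opening: 0.0005
```

Call:
move_arm --deltas '[{"x": 0, "y": 0, "z": 0.001, "wx": 0, "wy": 0, "wz": 0, "hand": 0}, {"x": 0, "y": 0, "z": 0.002, "wx": 0, "wy": 0, "wz": 0, "hand": 0}, {"x": 0, "y": 0, "z": 0.002, "wx": 0, "wy": 0, "wz": 0, "hand": 0}]'

```text
time: 4.8
tool_pos: [0.5331, 0.2568, 0.0587]
tool_rot: [3.142, 0.0, 0.422]
contact_force: [-2.5, -0.7, 3.9]
opening: 0.0003
```

Call:
move_arm --deltas '[{"x": 0, "y": 0, "z": 0.001, "wx": 0, "wy": 0, "wz": 0, "hand": 0}, {"x": 0, "y": 0, "z": 0.002, "wx": 0, "wy": 0, "wz": 0, "hand": 0}, {"x": 0, "y": 0, "z": 0.002, "wx": 0, "wy": 0, "wz": 0, "hand": 0}]'

```text
time: 5.18
tool_pos: [0.5331, 0.2567, 0.0567]
tool_rot: [3.142, 0.0, 0.422]
contact_force: [-1.4, -0.0, 4.5]
opening: 0.0006
```

Lateral force isn't growing; about 0.7 mm remains.

Call:
move_arm --deltas '[{"x": 0, "y": 0, "z": 0.0005, "wx": 0, "wy": 0, "wz": 0, "hand": 0}, {"x": 0, "y": 0, "z": 0.001, "wx": 0, "wy": 0, "wz": 0, "hand": 0}, {"x": 0, "y": 0, "z": 0.001, "wx": 0, "wy": 0, "wz": 0, "hand": 0}]'

```text
time: 5.55
tool_pos: [0.5332, 0.2568, 0.0562]
tool_rot: [3.141, -0.0, 0.422]
contact_force: [-3.5, -2.0, 8.6]
opening: 0.0003
```

Force jumped to 8.6 N at z = 56 mm, so the candle is at its stop. I'll hold it there for over 2 s.

Call:
move_arm --deltas '[{"x": 0, "y": 0, "z": 0, "wx": 0, "wy": 0, "wz": 0, "hand": 0}, {"x": 0, "y": 0, "z": 0, "wx": 0, "wy": 0, "wz": 0, "hand": 0}, {"x": 0, "y": 0, "z": 0, "wx": 0, "wy": 0, "wz": 0, "hand": 0}, {"x": 0, "y": 0, "z": 0, "wx": 0, "wy": 0, "wz": 0, "hand": 0}]'

```text
time: 6.05
tool_pos: [0.5332, 0.2567, 0.0562]
tool_rot: [3.141, -0.0, 0.422]
contact_force: [-2.5, -1.5, 7.0]
opening: 0.0006
```

Call:
move_arm --deltas '[{"x": 0, "y": 0, "z": 0.0003, "wx": 0, "wy": 0, "wz": 0, "hand": 0}, {"x": 0, "y": 0, "z": 0.0003, "wx": 0, "wy": 0, "wz": 0, "hand": 0}]'

```text
time: 6.3
tool_pos: [0.5332, 0.2568, 0.0562]
tool_rot: [3.141, -0.0, 0.422]
contact_force: [-3.9, -1.1, 10.2]
opening: 0.0007
```

Call:
move_arm --deltas '[{"x": 0, "y": 0, "z": 0, "wx": 0, "wy": 0, "wz": 0, "hand": 0}, {"x": 0, "y": 0, "z": 0, "wx": 0, "wy": 0, "wz": 0, "hand": 0}, {"x": 0, "y": 0, "z": 0, "wx": 0, "wy": 0, "wz": 0, "hand": 0}, {"x": 0, "y": 0, "z": 0, "wx": 0, "wy": 0, "wz": 0, "hand": 0}, {"x": 0, "y": 0, "z": 0, "wx": 0, "wy": 0, "wz": 0, "hand": 0}, {"x": 0, "y": 0, "z": 0, "wx": 0, "wy": 0, "wz": 0, "hand": 0}, {"x": 0, "y": 0, "z": 0, "wx": 0, "wy": 0, "wz": 0, "hand": 0}, {"x": 0, "y": 0, "z": 0, "wx": 0, "wy": 0, "wz": 0, "hand": 0}]'

```text
time: 7.3
tool_pos: [0.5332, 0.2567, 0.0562]
tool_rot: [3.141, -0.001, 0.422]
contact_force: [-3.7, -1.6, 10.3]
opening: 0.0007
```

Call:
move_arm --deltas '[{"x": 0, "y": 0, "z": 0, "wx": 0, "wy": 0, "wz": 0, "hand": 0}, {"x": 0, "y": 0, "z": 0, "wx": 0, "wy": 0, "wz": 0, "hand": 0}, {"x": 0, "y": 0, "z": 0, "wx": 0, "wy": 0, "wz": 0, "hand": 0}, {"x": 0, "y": 0, "z": 0, "wx": 0, "wy": 0, "wz": 0, "hand": 0}, {"x": 0, "y": 0, "z": 0, "wx": 0, "wy": 0, "wz": 0, "hand": 0}, {"x": 0, "y": 0, "z": 0, "wx": 0, "wy": 0, "wz": 0, "hand": 0}, {"x": 0, "y": 0, "z": 0, "wx": 0, "wy": 0, "wz": 0, "hand": 0}, {"x": 0, "y": 0, "z": 0, "wx": 0, "wy": 0, "wz": 0, "hand": 0}]'

```text
time: 8.3
tool_pos: [0.5332, 0.2568, 0.0562]
tool_rot: [3.141, -0.001, 0.422]
contact_force: [-3.2, -1.6, 9.3]
opening: 0.0001
```

Held from t = 5.55 s to 8.3 s. Now I'll release slowly and withdraw.

Call:
move_arm --deltas '[{"x": 0, "y": 0, "z": -0.002, "wx": 0, "wy": 0, "wz": 0, "hand": 0}, {"x": 0, "y": 0, "z": -0.005, "wx": 0, "wy": 0, "wz": 0, "hand": 0}, {"x": 0, "y": 0, "z": -0.009, "wx": 0, "wy": 0, "wz": 0, "hand": 0}, {"x": 0, "y": 0, "z": -0.015, "wx": 0, "wy": 0, "wz": 0, "hand": 0}, {"x": 0, "y": 0, "z": -0.04, "wx": 0, "wy": 0, "wz": 0, "hand": 0}, {"x": 0, "y": 0, "z": -0.08, "wx": 0, "wy": 0, "wz": 0, "hand": 0}, {"x": 0, "y": 0, "z": -0.12, "wx": 0, "wy": 0, "wz": 0, "hand": 0}, {"x": 0, "y": 0, "z": -0.15, "wx": 0, "wy": 0, "wz": 0, "hand": 0}]'

```text
time: 9.3
tool_pos: [0.5336, 0.2569, 0.2075]
tool_rot: [3.141, -0.002, 0.422]
contact_force: [-0.5, 0.6, 0.2]
opening: 0.0004
```

Call:
move_arm --deltas '[{"x": 0, "y": 0, "z": -0.01, "wx": 0, "wy": 0, "wz": 0, "hand": 0}, {"x": 0, "y": 0, "z": -0.01, "wx": 0, "wy": 0, "wz": 0, "hand": 0}, {"x": 0, "y": 0, "z": -0.01, "wx": 0, "wy": 0, "wz": 0, "hand": 0}]'

```text
time: 9.68
tool_pos: [0.5325, 0.2565, 0.2137]
tool_rot: [-3.141, 0.003, 0.422]
contact_force: [0.1, -0.2, -0.0]
opening: 0.0003
```

```bash
python3 m.py pics/f.png
python3 - <<'E'
from cell import viewer
from h import *
p=viewer.camera_params("scene");im=viewer.read_camera("scene");cv2.imwrite("pics/g.png",cv2.cvtColor(im,cv2.COLOR_RGB2BGR))
for c,a in dots(im):print(c,a,plane(p,c,.064).round(4))
E
```

```text
9.675 [0.53250011 0.25649793 0.21372425] [-3.14139165e+00  2.80033121e-03  4.21719212e-01] [ 0.10023908 -0.1849899  -0.04413656] 0.00032019809668555805
[282.33333333 192.19047619] 273 [0.5343 0.2566 0.064 ] delta tool [0.0021 0.0007 0.1497]
[348.38095238 146.57142857] 21 [0.5313 0.2572 0.064 ]
[235.52173913 168.39130435] 23 [ 0.4593 -0.0512  0.064 ]
[159.625 238.625] 32 [ 0.5717 -0.3017  0.064 ]
```

View pics/f.png

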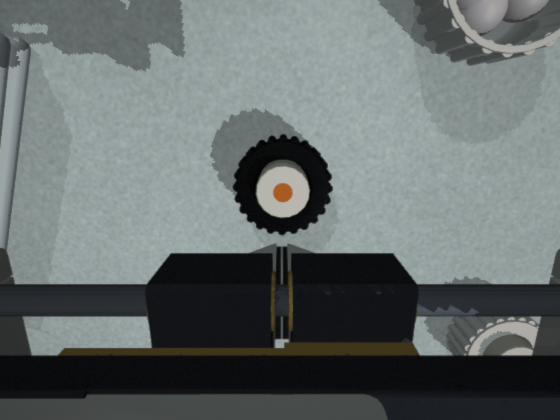

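View pics/g.png

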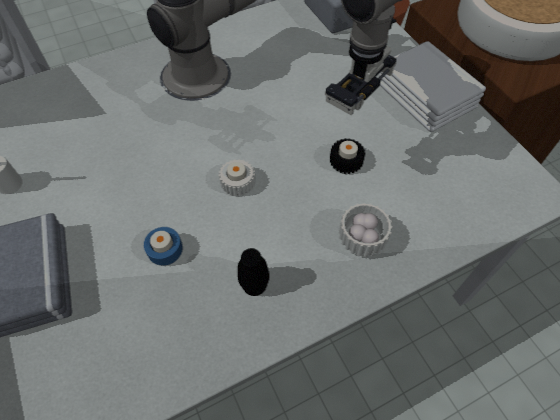

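The black candle's dot is back at (348.4,146.6), exactly where it was before, so it has sprung up and the holder has not moved. The white, blue, vase and bowl look unmoved, and the hand is 150 mm above the candle.

```bash
python3 -c "
from cell import robot
print(robot.hand_in())"
```

```text
the job is handed in; nothing more can be done
None
```

I pressed the black holder's candle fully down with the shut fingertips, held it down, let it spring up and handed the job in at about 9.7 s.

- **Press:** The fingertips stopped at 56.2 mm against the expected 56 mm. The force readings rose past the 5 N needed and never exceeded about 10.3 N.
- **Hold:** The candle was held down for about 2.75 s, then released slowly. The hand was raised to about 150 mm above the candle, with contact force back to about zero.
- **After:** The scene camera put all three candle dots at the same pixels as before the press. The black candle is therefore up and its holder has not moved, and the white and blue ones are where they were. The vase and bowl look unmoved by eye; I did not measure them.

**Small disagreements:**
- A side force of up to about 4 N showed on the fingers during the press, but nothing moved visibly.
- The scene and wrist cameras disagreed by about 3 mm on the candle's x position.
- My two-view height for the dot came out about 3.5 mm too high (67.5 mm against 64 mm).
- My first move call was refused for missing keys, and the arm did not move.

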